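# Pop a laundry tablet and trap it on the landing

## Robot

A 6-joint arm with a two-finger parallel gripper is mounted at the origin on a cart in front of the work surface, level with it; the furniture and walls round the work are solid. World frame = base frame: x ahead of the robot, y to its left, z up, the work surface at z = 0. Lengths are in m, angles in rad, forces in N, time in s.
With the tool pointing down it reaches from about 0.225 to 0.875 m from the base axis. Payload 3.4 kg.
Tool frame: the origin (TCP) lies at the very end of the fingers, on their centre line; the grasp point (between the pads) lies 19 mm behind it (manip.hold_point_z is the distance from the TCP to the grasp point, in m); z points along the fingers, y is the line along which they close (so a half turn about z gives the same grasp; the last joint's range is limited). The gripper opens to 85 mm and grips with 20 to 120 N. Pads are 22 mm wide; open, the fingers measure 114 mm over their backs; the gripper's body (76 mm by 85 mm) begins 54 mm behind the grasp point. The pads swing forward as they close: fully open they stand 13 mm farther back than shut.
Start: joints at [-1.45, 0.276, 1.505, -0, 1.361, -0.121], TCP at [0.138, -0.558, 0.198] pointing down, gripper open.
Joint ranges: [-2.89, 2.89], [-0.75, 2.08], [0.22, 2.7], [-1.18, 4.32], [0.11, 2.71], [-2.7, 2.7]. Speed limits (rad/s): [2.57, 2.57, 3.14, 3.14, 3.14, 3.14].

## Interface

Orientations are given as a unit quaternion [w, x, y, z].
In Python, from rig import readout, viewer, order, manip gives the robot as it stands. The module is installed in compiled form; this text tells all that it offers.
- The arm moves only by the tool send_rows, never from a script. Its arguments are lists of equal length, an entry for each row: "xyz": the shift along the world's x, y, z in m, a list of three; "delta_rot": the turn, a rotation vector about the world's x, y, z in degrees, a list of three. In form: {"xyz": [[tx, ty, tz], ...], "delta_rot": [[wx, wy, wz], ...]}. A call has 1 to 12 rows; each row shifts and turns the commanded pose from where the row before left it; what a row does not reach is not made up. A row lasts 1/10 s, in which the tool goes at most 50 mm and 8.59 degrees, less where a joint would pass 70% of its speed; a pose out of reach is approached as far as the arm can. A call with a gripper value outside its range is refused whole. "gripper" is the finger opening in m, from 0 to 0.0854, set as the call begins (left out, the last holds). The fingers move at their own pace and stop on an object; "force" is the grip in N (left out, the last holds). Time passes only in rows, so rows that do not move let the fingers close. It gives the time, the measured TCP pose, the force, the opening and the grip force at its end, in the units of the state.
- readout.get_state(): the state, without advancing time (a new reading comes with each control period).
- viewer.get_image(name): name is "scene" or "side" or "wrist"; returns a dict with "color" (400x640x3 uint8, red, green, blue), "depth" (400x640 float32, m along the optical axis (not along the pixel's ray), 0 where there is no reading), "K" (3x3 intrinsics, pixels), "dist" ([k1, k2, p1, p2, k3] as OpenCV has them; the pictures are not rectified), "camera_from_world" (4x4, takes a point from world to camera coordinates). Camera axes: x right, y up, looking along -z (the intrinsics and any distortion apply to the point x, -y, -z); pixel columns grow to the right and rows downward; lengths in m; the calibration is good to about 2 mm. A picture is of the moment at which its call begins.
- order.sign_off(): hands the job in; it is judged then, once.
The state is a dict: "clock": time; "qpos": joint angles; "qd": joint speeds; "effort": joint torques, N m; "position": TCP position; "ee_rot": TCP orientation; "contact_force": force on the tool from outside, world axes, zero at the start; "moment": the same for the moment, N m; "width": finger opening in m; "gripper_force": force on a finger pad.
Only numpy, scipy, OpenCV 4.12 (cv2) and the standard library are available. Lean on these libraries where they do the work, as an engineer would, in place of code of your own. Each camera call takes 0.05 s, during which the arm holds its last target. There are 200 camera calls.

## Task

Press the release button of the laundry tablet dispenser down with one fingertip, and with the other finger stop the tablet that the spring pops out, so that it comes out onto the open landing but does not slide off the front. Only touch the tablet: do not pinch it or lift it, and leave the things around the dispenser where they are. Finish while still holding: the finger stays where it is, holding the tablet back on the landing against the spring.

Things in the scene. Friction and masses are not known exactly. Their poses are not given: they have to be found in the camera images.
- dispenser: Grey tablet dispenser fixed to the worktop, 130 mm long (own x -65 to +65 mm), 94 mm wide. Origin on the worktop under its channel's centre line, at the hood's mouth; +x points to the back of the hood, the tablet comes out along -x, z up. The channel (floor 18 mm up, 48 mm wide inside, y = -24 to +24) is roofed behind the mouth by a hood 46 mm high with a clear top; in front of it lies the open landing.
- landing_mid (a point): Middle of the open landing, on the channel floor, at dispenser x = -38, y = 0, 18 mm above the worktop, axes as the dispenser's. The landing runs from x = -7 to x = -65 mm between walls 4 mm thick, tops 30 mm above the worktop. It has no front wall: past x = -65 mm the tablet drops to the worktop.
- gate_foot (a point): Lower edge of the steel gate plate, at dispenser x = -3, y = 0, 35 mm above the worktop when shut: it holds back the top 5 mm of the tablet. It rises up to 10 mm as the button is pressed. Plate 24 mm high, between two black guides (x = -7.5 to +1.5 mm, 61 mm high).
- button_top (a point): Centre of the black ribbed top of the release button, 40 mm (dispenser x) by 28 mm (y), beside the landing at dispenser x = -38, y = +47 mm; 31 mm above the worktop when up, 23 mm fully down (a finger of the same level in the landing still clears the channel floor by 5 mm). Its grey housing is 50 x 36 mm, 20 mm high.
- release (a joint): Travel of the release button, m: 0 up, 0.008 fully down; springs back. About 3 N to start, 5 N fully down. After 5 to 6 mm the gate clears the tablet, and a spring pusher drives it out along dispenser -x with about 2 N at 0.1 to 0.2 m/s; unhindered it is off the landing within a second. If let up, the gate comes down lightly on or behind the tablet.
- tablet: White pressed laundry tablet, rounded block 40 mm (own x) by 44 mm (own y) by 22 mm high, about 60 g, loose; origin at the centre of its underside. Starts in the hood behind the gate, centre at dispenser x = +20 mm, y = 0, axes as the dispenser's, and slides on the channel floor. A finger standing in the middle of the landing stops it when it has come out some 15 to 30 mm.
- cream_pot: small round cream pot with a red lid, 58 mm across, 50 mm high, loose, about 115 mm to the button side (+y) of the dispenser. Origin at the middle of its underside as it stands. To be left alone.
- tin: low round tin, 86 mm across, 40 mm high, loose, about 90 mm to the other side (-y) of the dispenser. Origin at the middle of its underside as it stands. To be left alone.
- clothes_peg: wooden clothes peg 15x72x12 mm lying beside the hood on its -y side, loose. Origin at the middle of its underside. To be left alone.
- tape: roll of tape lying flat, 98 mm across, 25 mm high, loose, near the front edge at the left. Origin at the middle of its underside as it stands. To be left alone.
- hose_ferrule: small steel tube 13 mm across, 24 mm high, standing beside the hood on its +y side, loose. Origin at the middle of its underside as it stands. To be left alone.
- roller_bottle: small bottle with a yellow cap, 42 mm across, 106 mm high, standing behind the dispenser to the right, loose. Origin at the middle of its underside as it stands. To be left alone.

How it is judged:
By the outcome, as a careful person would: the job done as asked, in the order asked, and still so for the second after the job is handed in, while the arm keeps its last pose, push and grip.
It also fails if it takes over 32 s, if anything falls off the work surface, if the arm or the gripper's body presses on something with over 40 N, if the wrist force passes 120 N, or if a joint passes its speed limit or range.

## Working session

There is one attempt and no reset: what is moved stays moved. The work goes in short steps, Python scripts to look and compute and a tool call to move; the robot and the scene stay as the last step left them, time stands still between calls to the robot, and variables do not carry over. Pictures are saved under pics/ and viewed, at most 10 in all, crops included, and the job is handed in when it is done.

Besides the shell and the picture viewer there is one more tool, called after ">>>" as name(argument=value, ...) on one line, values as JSON. send_rows: Moves the arm, as the interface text tells. Its arguments: {"type":"object","properties":{"xyz":{"type":"array"},"delta_rot":{"type":"array"},"gripper":{"type":"number"},"force":{"type":"number"}},"required":["xyz","delta_rot"]}

```bash
mkdir -p pics
cat > h.py <<'E'
import numpy as np, cv2
from rig import readout, viewer, order, manip
def shot(n,f):
    im=viewer.get_image(n); cv2.imwrite('pics/'+f+'.png',im['color'][:,:,::-1]); np.savez(f+'.npz',**im); return im
def ray(im,u,v):
    p=cv2.undistortPoints(np.array([[[u,v]]],float),im['K'],im['dist'])[0,0]
    T=np.linalg.inv(im['camera_from_world']); d=T[:3,:3]@np.array([p[0],-p[1],-1]); return T[:3,3],d
def atz(im,u,v,z):
    o,d=ray(im,u,v); return o+d*(z-o[2])/d[2]
def proj(im,P):
    c=(np.c_[np.atleast_2d(P),np.ones(len(np.atleast_2d(P)))]@im['camera_from_world'].T)[:,:3]*[1,-1,-1]
    return cv2.projectPoints(c,np.zeros(3),np.zeros(3),im['K'],im['dist'])[0][:,0]
E
python3 - <<'E'
from h import *
a=shot('scene','s0'); b=shot('side','d0')
print(readout.get_state()); print(a['camera_from_world'],b['camera_from_world'],manip.hold_point_z)
E
```

```text
{'clock': 0.1, 'qpos': array([-1.45002232e+00,  2.76532458e-01,  1.50601184e+00,  5.67886160e-06,
        1.36071078e+00, -1.21001655e-01]), 'qd': array([ 0.00061898, -0.00022681, -0.00031073,  0.00111242, -0.00100508,
        0.00058226]), 'effort': array([ 1.18275115e-03, -4.17699730e+01, -2.46404743e+01, -2.31650183e-04,
        5.81031956e-03,  3.18973093e-06]), 'position': array([ 0.13760202, -0.5577451 ,  0.19712375]), 'ee_rot': array([-8.31213212e-04,  9.92701689e-01,  1.20592976e-01,  2.87111774e-06]), 'contact_force': array([-0.25531645,  0.57704913, -0.45823525]), 'moment': array([ 0.04682592, -0.04251264,  0.04031048]), 'gripper_force': 0.0, 'width': 0.0853773108921818}
[[-0.5809042  -0.81396584  0.00314987  0.33241093]
 [ 0.61991906 -0.43990414  0.64975742 -0.34290044]
 [-0.52749471  0.37939948  0.7601351  -0.65830338]
 [ 0.          0.          0.          1.        ]] [[-1.55926481e-01 -9.87768404e-01  7.15561541e-04  1.31472790e-01]
 [ 6.00117978e-01 -9.41575753e-02  7.94350530e-01 -3.62056350e-01]
 [-7.84566980e-01  1.24289704e-01  6.07459236e-01 -4.97426957e-01]
 [ 0.00000000e+00  0.00000000e+00  0.00000000e+00  1.00000000e+00]] 0.0187
```

View pics/s0.png

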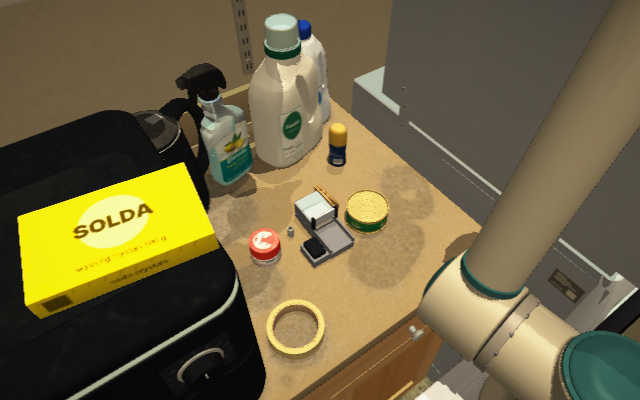

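View pics/d0.png

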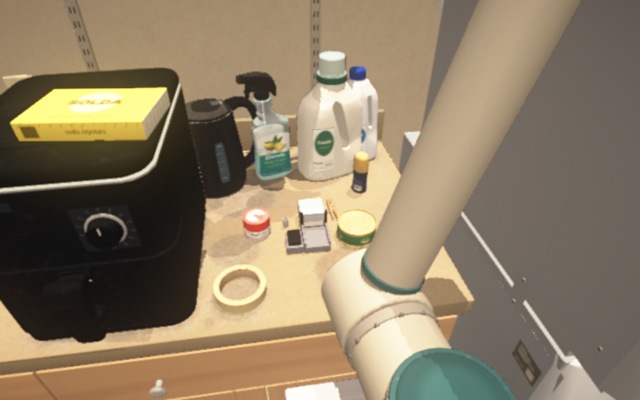

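The dispenser sits at about (325,228) in the scene picture and (310,228) in the side picture. The button is on its left and the landing opens toward the robot. I'll enlarge both.

Run:
```python
import cv2,numpy as np
a=cv2.imread('pics/s0.png')[180:275,285:365]; b=cv2.imread('pics/d0.png')[190:260,275:345]
a=cv2.resize(a,None,fx=6,fy=6,interpolation=2); b=cv2.resize(b,None,fx=8,fy=8,interpolation=2)
cv2.imwrite('pics/s1.png',a);cv2.imwrite('pics/d1.png',b)
```

```text
(no output)
```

View pics/s1.png

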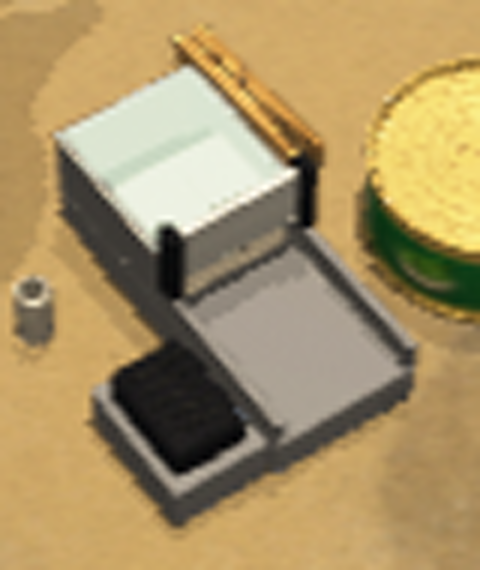

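View pics/d1.png

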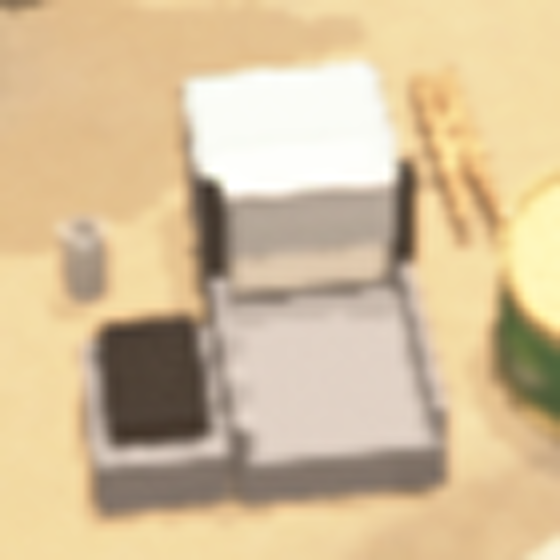

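The scene crop shows the button's corners at (112,378), (180,340), (245,425) and (180,468), and the hood's back corners at (57,137) and (190,68). In the side crop the button's corners are at (103,325), (195,318), (207,435) and (112,440). I'll fit the dispenser pose to both views.

```bash
cat > fit.py <<'E'
from h import *
from scipy.optimize import least_squares
a=dict(np.load('s0.npz'));b=dict(np.load('d0.npz'))
S=[((-18,61,31),112,378),((-58,61,31),180,468),((-58,33,31),245,425),((-18,33,31),180,342),((-63,65,0),177,525),((-63,65,20),177,490),((-13,65,20),93,397),((65,28,46),57,137),((65,-28,46),190,68),((-65,-28,30),413,352)]
D=[((-18,61,31),103,325),((-18,33,31),195,318),((-58,33,31),207,435),((-58,61,31),112,440),((-63,65,0),98,512),((-63,65,20),95,465),((65,28,46),187,82),((65,-28,46),372,65),((-65,-28,0),440,485)]
def W(p,P): 
    c,s=np.cos(p[2]),np.sin(p[2]);return np.array(P)/1000@np.array([[c,s,0],[-s,c,0],[0,0,1]])+[p[0],p[1],0]
def r(p):
    o=[]
    for im,L,k,off in((a,S,6,(285,180)),(b,D,8,(275,190))):
        q=np.array([[u,v] for _,u,v in L])/k+off-.5
        o.append(proj(im,W(p,[l[0] for l in L]))-q)
    return np.vstack(o)
p0=[*atz(a,327,236,.02)[:2],0]
f=least_squares(lambda p:r(p).ravel(),p0,loss='soft_l1')
if __name__=='__main__':
    print(p0,f.x,np.degrees(f.x[2]));print(r(f.x).round(1).tolist())
    for im,o in((a,(305+10,240)),):
        pass
    for n,P in(('button',(-38,47,31)),('mid',(-38,0,18)),('gate',(-3,0,35))):print(n,W(f.x,[P]).round(4))
    # depth check
    for im in(a,b):
        for P in((-38,47,31),(-38,0,18),(-50,0,18),(-25,-10,18)):
            w=W(f.x,[P]);u,v=proj(im,w)[0];d=im['depth'][int(round(v)),int(round(u))]
            print(P,(u,v),d,-(im['camera_from_world']@np.r_[w[0],1])[2])
E
python3 fit.py
```

```text
[np.float64(0.4662268288946666), np.float64(0.07287533501504168), 0] [ 0.49136234  0.0633717  -0.01294467] -0.7416747636742963
[[-0.8, 0.2], [-0.4, -0.0], [1.3, -0.1], [0.2, -0.6], [0.1, 2.3], [-0.1, 2.5], [-0.6, -0.4], [-0.6, 0.0], [0.6, -0.4], [1.5, -0.3], [-1.2, -0.4], [0.3, -0.8], [0.9, -2.7], [-0.8, -1.9], [-0.1, 1.6], [-0.1, 0.7], [-0.6, -0.3], [0.4, -0.3], [1.1, 1.2]]
button [[0.454  0.1109 0.031 ]]
mid [[0.4534 0.0639 0.018 ]]
gate [[0.4884 0.0634 0.035 ]]
(-38, 47, 31) (np.float64(314.39137056687474), np.float64(246.4506553129531)) 0.8320499 0.8321479327963589
(-38, 0, 18) (np.float64(334.6298093184238), np.float64(238.8159426662824)) 0.8564226 0.859539052326378
(-50, 0, 18) (np.float64(338.24919486150645), np.float64(243.01521967854043)) 0.8525146 0.8531507134338521
(-25, -10, 18) (np.float64(334.9291529348714), np.float64(231.98481916816593)) 0.87013537 0.8701851492291458
(-38, 47, 31) (np.float64(293.56763537296746), np.float64(235.35280648059626)) 0.820813 0.8209899422077945
(-38, 0, 18) (np.float64(315.7283281978399), np.float64(237.72089474488564)) 0.8367511 0.8342507222762472
(-50, 0, 18) (np.float64(316.5301150830685), np.float64(241.57605558469396)) 0.82548726 0.8248174011772931
(-25, -10, 18) (np.float64(319.45813712035), np.float64(233.19559296024062)) 0.84749687 0.8456113896357669
```

The fit matches the depth readings within 1–3 mm. With the fingers 47 mm apart along y (opening about 33 mm), the midpoint target is (0.4537, 0.0874), and the tool has to turn -14.6° about z. First I move above it.

>>> send_rows(xyz=[[0.0176, 0.0358, 0], [0.0176, 0.0358, 0], [0.0176, 0.0358, 0], [0.0176, 0.0358, 0], [0.0176, 0.0358, 0], [0.0176, 0.0358, 0], [0.0176, 0.0358, 0], [0.0176, 0.0358, 0], [0.0176, 0.0358, 0]], delta_rot=[[0, 0, -1.6], [0, 0, -1.6], [0, 0, -1.6], [0, 0, -1.6], [0, 0, -1.6], [0, 0, -1.6], [0, 0, -1.6], [0, 0, -1.6], [0, 0, -1.6]], gripper=0.033)

```text
clock: 1.0
position: [0.2963, -0.2344, 0.1977]
ee_rot: [-0.0, 1.0, -0.006, 0.0]
contact_force: [0.2, -0.4, -0.0]
width: 0.0328
gripper_force: 0.0
```

>>> send_rows(xyz=[[0.0176, 0.0358, -0.01], [0.0176, 0.0358, -0.01], [0.0176, 0.0358, -0.01], [0.0176, 0.0358, -0.01], [0.0176, 0.0358, -0.01], [0.0176, 0.0358, -0.01], [0.0176, 0.0358, -0.01], [0.0176, 0.0358, -0.01], [0.0176, 0.0358, -0.01], [0, 0, 0], [0, 0, 0]], delta_rot=[[0, 0, 0], [0, 0, 0], [0, 0, 0], [0, 0, 0], [0, 0, 0], [0, 0, 0], [0, 0, 0], [0, 0, 0], [0, 0, 0], [0, 0, 0], [0, 0, 0]])

```text
clock: 2.1
position: [0.4538, 0.0865, 0.1073]
ee_rot: [0.0, 1.0, -0.004, -0.001]
contact_force: [0.1, 0.1, 0.5]
width: 0.0331
gripper_force: 0.0
```

Run:
```python
from h import *
from scipy.spatial.transform import Rotation as R
from fit import W,f
w=shot('wrist','w0');shot('scene','s2');shot('side','d2')
s=readout.get_state();q=s['ee_rot'];print(s['clock'],s['position'],s['width'],s['contact_force'])
print(R.from_quat(q[[1,2,3,0]]).as_matrix().round(3), W(f.x,[(-38,23.5,0)]))
print(proj(w,W(f.x,[(-58,61,31),(-58,33,31),(-18,61,31),(-18,33,31),(-65,-28,30),(-38,0,18)])).round().tolist())
```

```text
2.25 [0.45393055 0.08511595 0.10806453] 0.03317499311916024 [-0.91202062 -0.23193543 -0.38458048]
[[ 1.    -0.011 -0.   ]
 [-0.011 -1.    -0.001]
 [-0.     0.001 -1.   ]] [[0.45366971 0.08736162 0.        ]]
[[275.0, 221.0], [310.0, 222.0], [274.0, 173.0], [310.0, 173.0], [385.0, 229.0], [350.0, 194.0]]
```

View pics/w0.png

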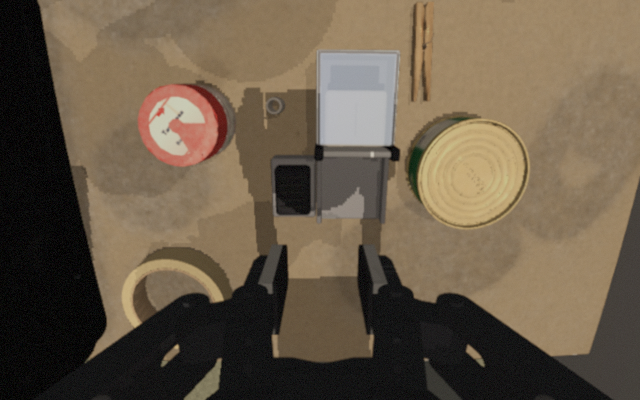

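The wrist picture shows the button at about (275–312, 165–216) and the landing's right front corner at (384,221). The y position agrees with the fit, while the dispenser looks a few mm farther in x. I'll aim 4 mm farther in x, which suits both readings, and go down to just above the button.

>>> send_rows(xyz=[[0.002, 0, -0.015], [0.002, 0, -0.015], [0, 0, -0.015], [0, 0, -0.015], [0, 0, -0.006], [0, 0, 0], [0, 0, 0]], delta_rot=[[0, 0, 0], [0, 0, 0], [0, 0, 0], [0, 0, 0], [0, 0, 0], [0, 0, 0], [0, 0, 0]])

```text
clock: 2.95
position: [0.4589, 0.0856, 0.0426]
ee_rot: [0.0, 1.0, -0.005, 0.001]
contact_force: [-0.4, 0.9, 0.5]
width: 0.033
gripper_force: 0.0
```

Run:
```python
from h import *
w=shot('wrist','w1');s=shot('scene','s3');d=shot('side','d3')
st=readout.get_state();print(st['clock'],st['position'],st['contact_force'])
c=s['color'][180:275,280:380,::-1];e=d['color'][180:260,265:365,::-1];g=w['color'][130:320,230:430,::-1]
r=lambda i,h:cv2.resize(i,(400,h),interpolation=2)
L=np.vstack([r(c,290),r(e,290)]);cv2.imwrite('pics/m3.png',np.hstack([L,cv2.resize(g,(400,580),interpolation=2)]))
```

```text
3.1 [0.45912741 0.0859679  0.04270009] [-0.22593483  0.53255275  0.34188915]
```

View pics/m3.png

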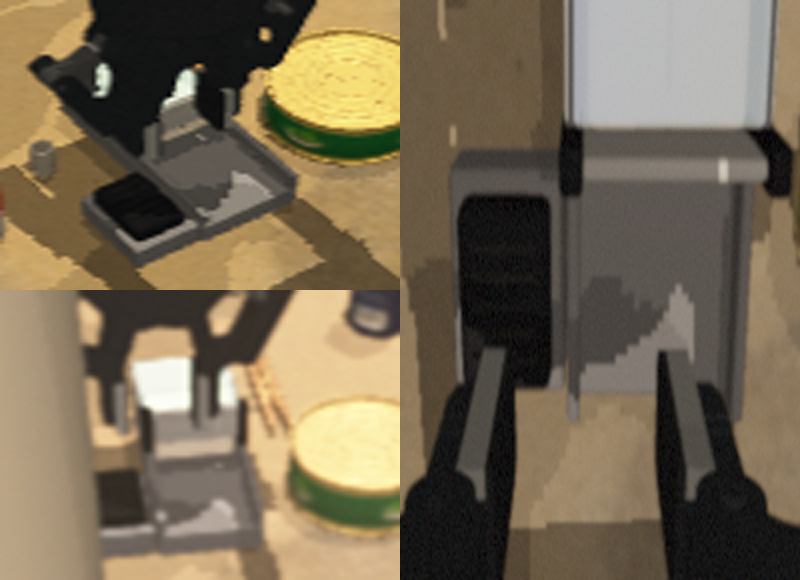

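Both tips are above their targets: the left finger over the button, the right one over the landing near its middle. I'll triangulate the tips (scene about (318,232), side about (295,219) and (315,218)) to get x and height.

Run:
```python
from h import *
s=dict(np.load('s3.npz'));d=dict(np.load('d3.npz'));w=dict(np.load('w1.npz'))
def tri(*L):
    A=np.zeros((3,3));b=np.zeros(3)
    for im,u,v in L:
        o,k=ray(im,u,v);k/=np.linalg.norm(k);M=np.eye(3)-np.outer(k,k);A+=M;b+=M@o
    x=np.linalg.solve(A,b);return x.round(4),[ (proj(im,x)[0]-[u,v]).round(1).tolist() for im,u,v in L]
wp=lambda x,y:(w,(x-400)/2+230,y*190/580+130)
print('tipL',tri((s,317.5,231.5),(d,295,219)), tri((d,295,219),wp(495,350)))
print('tipR',tri((d,315,218),wp(668,350)))
# button & landing from wrist vs fit
for x,y,z in((460,200,.031),(550,200,.031),(550,383,.031),(460,383,.031),(740,415,.03),(573,415,.03)): print(atz(w,*wp(x,y)[1:],z).round(4))
from fit import W,f
print(W(f.x,[(-18,61,31),(-18,33,31),(-58,33,31),(-58,61,31),(-65,-28,30),(-65,24,30)]).round(4))
```

```text
tipL (array([0.4493, 0.1065, 0.0797]), [[-0.1, 0.2], [0.1, -0.1]]) (array([0.4647, 0.1069, 0.0666]), [[-0.7, -0.0], [2.9, 0.3]])
tipR (array([0.4634, 0.0643, 0.0645]), [[-0.3, 0.1], [1.1, 0.1]])
[0.4802 0.1225 0.031 ]
[0.4799 0.096  0.031 ]
[0.4411 0.097  0.031 ]
[0.4413 0.125  0.031 ]
[0.4326 0.0371 0.03  ]
[0.4332 0.09   0.03  ]
[[0.4742 0.1246 0.031 ]
 [0.4738 0.0966 0.031 ]
 [0.4338 0.0971 0.031 ]
 [0.4342 0.1251 0.031 ]
 [0.426  0.0362 0.03  ]
 [0.4267 0.0882 0.03  ]]
```

By either camera the finger will stand at dispenser x = -33 to -40, and y is within 1 mm. That's good enough, so I descend by force.

>>> send_rows(xyz=[[0, 0, -0.003], [0, 0, -0.003], [0, 0, -0.003], [0, 0, 0]], delta_rot=[[0, 0, 0], [0, 0, 0], [0, 0, 0], [0, 0, 0]])

```text
clock: 3.5
position: [0.458, 0.0861, 0.0324]
ee_rot: [0.0, 1.0, -0.005, -0.001]
contact_force: [-0.8, -0.2, -0.1]
width: 0.0335
gripper_force: 0.0
```

>>> send_rows(xyz=[[0, 0, -0.003], [0, 0, -0.001], [0, 0, 0]], delta_rot=[[0, 0, 0], [0, 0, 0], [0, 0, 0]])

```text
clock: 3.8
position: [0.4583, 0.0861, 0.0287]
ee_rot: [0.0, 1.0, -0.005, -0.0]
contact_force: [-0.5, -0.6, 0.1]
width: 0.0332
gripper_force: 0.0
```

>>> send_rows(xyz=[[0, 0, -0.002], [0, 0, -0.001], [0, 0, 0]], delta_rot=[[0, 0, 0], [0, 0, 0], [0, 0, 0]])

```text
clock: 4.1
position: [0.4584, 0.0861, 0.0258]
ee_rot: [0.0, 1.0, -0.005, -0.0]
contact_force: [-0.3, 0.3, -0.7]
width: 0.0329
gripper_force: 0.0
```

>>> send_rows(xyz=[[0, 0, -0.002], [0, 0, -0.001], [0, 0, 0]], delta_rot=[[0, 0, 0], [0, 0, 0], [0, 0, 0]])

```text
clock: 4.4
position: [0.4583, 0.0861, 0.0228]
ee_rot: [0.0, 1.0, -0.005, -0.0]
contact_force: [-0.0, 0.2, -0.6]
width: 0.0331
gripper_force: 0.0
```

There's no contact yet, though the tips should be close to the button. I'll look before going on.

Run:
```python
from h import *
w=shot('wrist','w4');s=shot('scene','s4');d=shot('side','d4')
c=s['color'][190:275,285:365,::-1];e=d['color'][190:260,280:350,::-1];g=w['color'][130:320,230:430,::-1]
r=lambda i,h:cv2.resize(i,(400,h),interpolation=2)
L=np.vstack([r(c,300),r(e,300)]);cv2.imwrite('pics/m4.png',np.hstack([L,cv2.resize(g,(400,600),interpolation=2)]))
```

```text
(no output)
```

View pics/m4.png

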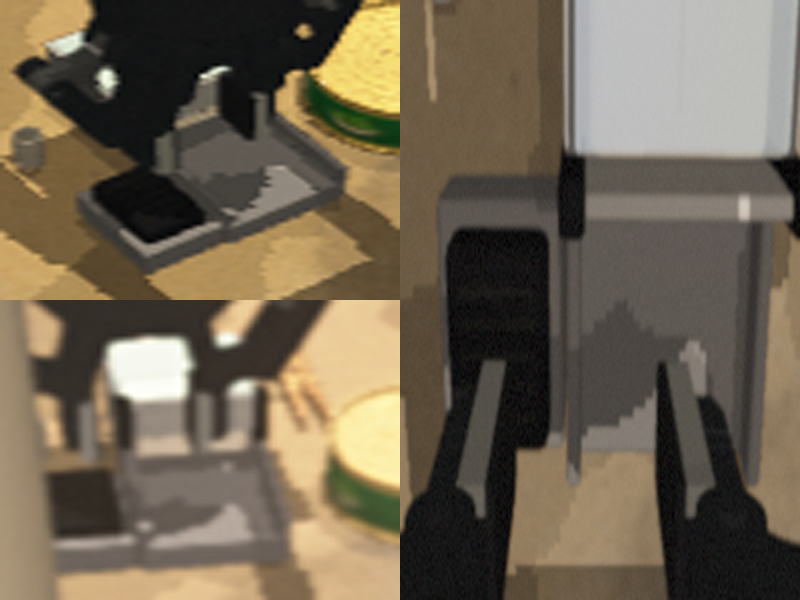

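Run:
```python
from h import *
s=dict(np.load('s4.npz'));d=dict(np.load('d4.npz'))
for n,im,u,v in(('sideL',d,295.4,226.5),('sideR',d,280+203*.175,190+152*70/300),('sceneL',s,285+165/5,190+172*85/300),('sceneR',s,285+260/5,190+140*85/300)):
    o,k=ray(im,u,v)
    for x in(.4475,.4585): print(n,x,(o+k*(x-o[0])/k[0]).round(4))
```

```text
sideL 0.4475 [0.4475 0.1067 0.0608]
sideL 0.4585 [0.4585 0.1058 0.0511]
sideR 0.4475 [0.4475 0.0652 0.0579]
sideR 0.4585 [0.4585 0.0635 0.0482]
sceneL 0.4475 [0.4475 0.1067 0.0601]
sceneL 0.4585 [0.4585 0.0993 0.0413]
sceneR 0.4475 [0.4475 0.0635 0.0539]
sceneR 0.4585 [0.4585 0.0548 0.035 ]
```

Run:
```python
from h import *
st=readout.get_state();print(st['clock'],st['position'],st['qpos'])
for f in('d4','s4','w4'):
    im=dict(np.load(f+'.npz'));D=im['depth'];T=np.linalg.inv(im['camera_from_world'])
    v,u=np.mgrid[0:400,0:640];p=cv2.undistortPoints(np.c_[u.ravel(),v.ravel()].astype(float)[:,None],im['K'],im['dist'])[:,0]
    z=D.ravel();X=np.c_[p[:,0]*z,-p[:,1]*z,-z]@T[:3,:3].T+T[:3,3];X=X.reshape(400,640,3);np.save(f+'x.npy',X)
    if f=='w4':
        # tips: wrist crop (x-400)/2+230, y*190/600+130
        for a,b in((495,370),(490,400),(485,430),(672,370),(690,400)):
            U=int((a-400)/2+230);V=int(b*190/600+130);print(f,U,V,X[V,U].round(4),D[V,U])
    else:
        for U in((294,295,296,314,315,316) if f=='d4' else (316,317,318,319,335,336,337,338)):
            print(f,U,[(V,*(X[V,U]*1000).round().astype(int).tolist()) for V in (range(214,230,2) if f=='d4' else range(220,240,3))])
```

```text
4.55 [0.45848173 0.08608327 0.02292599] [ 3.63643027e-02  2.90296065e-01  1.98705883e+00 -1.39881618e-04
  8.64264123e-01  1.61674065e+00]
d4 294 [(214, 446, 109, 95), (216, 447, 109, 90), (218, 447, 109, 84), (220, 447, 109, 79), (222, 448, 109, 73), (224, 449, 109, 66), (226, 447, 110, 63), (228, 512, 105, 0)]
d4 295 [(214, 446, 107, 95), (216, 447, 107, 89), (218, 448, 107, 83), (220, 447, 107, 78), (222, 447, 107, 73), (224, 447, 107, 68), (226, 447, 108, 63), (228, 512, 102, -1)]
d4 296 [(214, 448, 104, 93), (216, 447, 105, 89), (218, 446, 105, 84), (220, 447, 105, 79), (222, 448, 105, 72), (224, 448, 105, 67), (226, 447, 105, 62), (228, 510, 100, 1)]
d4 314 [(214, 445, 69, 91), (216, -152, 158, 590), (218, 448, 68, 78), (220, 447, 68, 74), (222, 445, 69, 70), (224, 446, 69, 63), (226, 494, 61, 16), (228, 487, 63, 16)]
d4 315 [(214, 446, 66, 90), (216, 445, 67, 85), (218, 446, 66, 79), (220, 446, 66, 74), (222, 446, 66, 69), (224, 448, 66, 62), (226, 491, 60, 18), (228, 485, 61, 18)]
d4 316 [(214, 447, 64, 89), (216, 447, 64, 83), (218, 446, 64, 79), (220, 447, 64, 73), (222, 44
[... 819 characters left out ...]
9, 59, 21), (238, 454, 62, 18)]
s4 336 [(220, 447, 67, 86), (223, 448, 66, 76), (226, 446, 67, 70), (229, 472, 47, 17), (232, 466, 52, 17), (235, 460, 56, 17), (238, 453, 61, 18)]
s4 337 [(220, 447, 65, 85), (223, 447, 64, 75), (226, 448, 63, 65), (229, 469, 46, 19), (232, 465, 49, 16), (235, 458, 55, 18), (238, 452, 59, 19)]
s4 338 [(220, 452, 59, 76), (223, 451, 59, 67), (226, 474, 40, 19), (229, 469, 44, 18), (232, 464, 48, 16), (235, 457, 53, 18), (238, 452, 57, 17)]
w4 277 247 [0.4709 0.1065 0.0637] 0.14770798
w4 275 256 [0.4714 0.106  0.0735] 0.13823463
w4 272 266 [0.4718 0.1059 0.0829] 0.12904188
w4 366 247 [0.4709 0.0671 0.0645] 0.14683431
w4 375 256 [0.471  0.0645 0.0735] 0.13813098
```

The depth in all three cameras puts the fingertips at z ≈ 0.060 (x 0.447–0.471), with background visible right below them. The reported TCP z of 0.023 is therefore about 37 mm too low, so I go by the cameras and force and descend another 20 mm. Then I'll re-measure the tips and the body's clearance over the gate.

>>> send_rows(xyz=[[0, 0, -0.005], [0, 0, -0.005], [0, 0, -0.005], [0, 0, -0.005], [0, 0, 0]], delta_rot=[[0, 0, 0], [0, 0, 0], [0, 0, 0], [0, 0, 0], [0, 0, 0]])

```text
clock: 5.05
position: [0.4577, 0.086, 0.002]
ee_rot: [0.0, 1.0, -0.005, -0.001]
contact_force: [0.4, -0.3, 0.1]
width: 0.0329
gripper_force: 0.0
```

```bash
cat > tips.py <<'E'
from h import *
import sys
t=sys.argv[1]
st=readout.get_state();print(st['clock'],st['position'],st['contact_force'])
for n in('side','scene'):
    im=shot(n,n+t);D=im['depth'];T=np.linalg.inv(im['camera_from_world'])
    v,u=np.mgrid[0:400,0:640];p=cv2.undistortPoints(np.c_[u.ravel(),v.ravel()].astype(float)[:,None],im['K'],im['dist'])[:,0]
    z=D.ravel();X=np.c_[p[:,0]*z,-p[:,1]*z,-z]@T[:3,:3].T+T[:3,3];X=X[z>0]
    for y0,y1 in((.103,.116),(.056,.069)):
        m=(abs(X[:,0]-.4485)<.003)&(X[:,1]>y0)&(X[:,1]<y1)&(X[:,2]>.033);print(n,'tip z',np.sort(X[m,2])[:6].round(3))
    m=(X[:,0]>.478)&(X[:,0]<.505)&(abs(X[:,1]-.07)<.03)&(X[:,2]>.025);print(n,'over gate z',np.sort(X[m,2])[::max(1,m.sum()//12)].round(3))
    m=(X[:,0]>.440)&(X[:,0]<.475)&(abs(X[:,1]-.0635)<.018)&(X[:,2]<.03)&(X[:,2]>.01);print(n,'floor',np.median(X[m,2]))
E
python3 tips.py 5
```

```text
5.05 [0.45769843 0.08604674 0.00202683] [ 0.40072788 -0.29211147  0.12289602]
side tip z [0.036 0.038 0.038 0.04  0.041 0.041]
side tip z [0.038 0.038 0.039 0.04  0.041 0.041]
side over gate z [0.025 0.028 0.031 0.035 0.037 0.04  0.042 0.044 0.049 0.051 0.055 0.058
 0.06 ]
side floor 0.017237769082438348
scene tip z [0.04  0.041 0.041 0.042 0.042 0.045]
scene tip z [0.04  0.041 0.041 0.042 0.043 0.044]
scene over gate z [0.025 0.026 0.027 0.038 0.041 0.044 0.425 0.429 0.431 0.433 0.433 0.434
 0.434 0.435 0.436 0.437]
scene floor 0.01767521565539454
```

The tips are now at about 0.037. I step onto the button.

>>> send_rows(xyz=[[0, 0, -0.002], [0, 0, -0.002], [0, 0, -0.001], [0, 0, 0]], delta_rot=[[0, 0, 0], [0, 0, 0], [0, 0, 0], [0, 0, 0]])

```text
clock: 5.55
position: [0.4584, 0.0861, -0.0022]
ee_rot: [0.0, 1.0, -0.005, -0.0]
contact_force: [0.0, -0.3, 0.1]
width: 0.0331
gripper_force: 0.0
```

>>> send_rows(xyz=[[0, 0, -0.002], [0, 0, -0.001], [0, 0, 0]], delta_rot=[[0, 0, 0], [0, 0, 0], [0, 0, 0]])

```text
clock: 5.85
position: [0.4587, 0.0861, -0.0048]
ee_rot: [0.0, 1.0, -0.005, 0.0]
contact_force: [-0.4, -0.4, 3.9]
width: 0.0329
gripper_force: 1.9
```

Contact is at 3.9 N. Now the stroke.

>>> send_rows(xyz=[[0, 0, -0.002], [0, 0, -0.002], [0, 0, -0.002], [0, 0, 0], [0, 0, 0]], delta_rot=[[0, 0, 0], [0, 0, 0], [0, 0, 0], [0, 0, 0], [0, 0, 0]])

```text
clock: 6.35
position: [0.4587, 0.0861, -0.0111]
ee_rot: [-0.0, 1.0, -0.005, 0.0]
contact_force: [-0.2, 0.6, 4.8]
width: 0.0334
gripper_force: 3.5
```

Run:
```python
from h import *
s=shot('scene','s6');d=shot('side','d6');w=shot('wrist','w6');st=readout.get_state();print(st['clock'],st['position'],st['contact_force'],st['moment'])
c=s['color'][190:275,285:365,::-1];e=d['color'][190:260,280:350,::-1];g=w['color'][130:320,230:430,::-1]
r=lambda i,h:cv2.resize(i,(400,h),interpolation=2)
L=np.vstack([r(c,300),r(e,300)]);cv2.imwrite('pics/m6.png',np.hstack([L,cv2.resize(g,(400,600),interpolation=2)]))
```

```text
6.5 [ 0.45865361  0.08612781 -0.01108321] [-0.60230788  0.54189991  4.20089235] [ 0.09220665  0.00525529 -0.06323596]
```

View pics/m6.png

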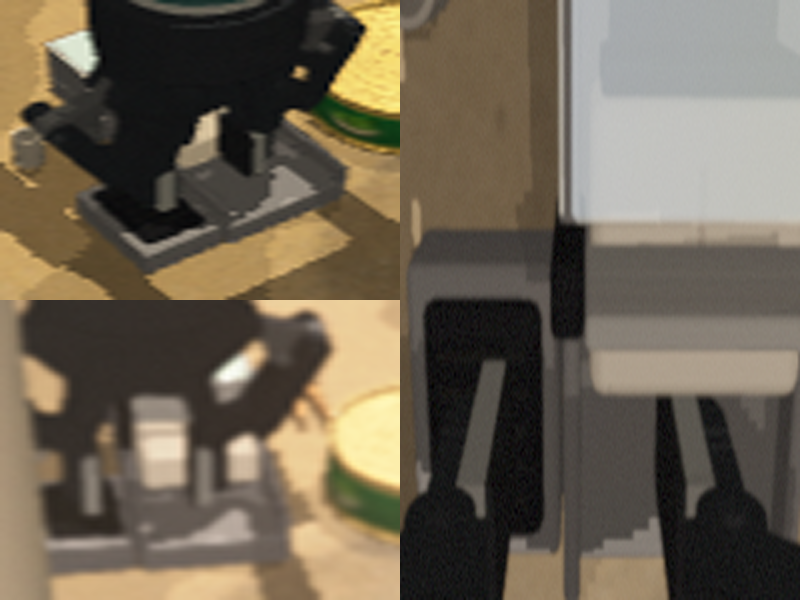

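The tablet has come out. In the wrist view its front edge is at (690,393), right up against the right fingertip. In the side view it shows behind the finger at (165–255, 455). I'll press another 1 mm so the button is firmly down and the gate clear, then check.

>>> send_rows(xyz=[[0, 0, -0.001], [0, 0, 0], [0, 0, 0], [0, 0, 0], [0, 0, 0], [0, 0, 0]], delta_rot=[[0, 0, 0], [0, 0, 0], [0, 0, 0], [0, 0, 0], [0, 0, 0], [0, 0, 0]])

```text
clock: 7.1
position: [0.4587, 0.0862, -0.0113]
ee_rot: [-0.0, 1.0, -0.005, 0.0]
contact_force: [-2.6, 0.3, 11.8]
width: 0.0328
gripper_force: 7.3
```

Run:
```python
from h import *
w=shot('wrist','w7');st=readout.get_state();print(st['clock'],st['position'],st['contact_force'],st['gripper_force'])
for n in('side','scene','wrist'):
    im=w if n=='wrist' else shot(n,n+'7');D=im['depth'];T=np.linalg.inv(im['camera_from_world'])
    v,u=np.mgrid[0:400,0:640];p=cv2.undistortPoints(np.c_[u.ravel(),v.ravel()].astype(float)[:,None],im['K'],im['dist'])[:,0]
    z=D.ravel();X=np.c_[p[:,0]*z,-p[:,1]*z,-z]@T[:3,:3].T+T[:3,3]
    m=(z>0)&(abs(X[:,2]-.039)<.004)&(X[:,0]>.445)&(X[:,0]<.489)&(X[:,1]>.043)&(X[:,1]<.086)
    print(n,m.sum(),np.percentile(X[m],[2,50,98],axis=0).round(4).tolist() if m.any() else '')
a=w['color'].astype(int);b=np.load('w6.npz')['color'].astype(int);print('diff',abs(a-b)[130:320,230:430].mean())
```

```text
7.15 [ 0.45872937  0.08616551 -0.0112564 ] [-1.48457973 -0.96488349 12.95060598] 7.317516837356379
side 105 [[0.4458, 0.0436, 0.0353], [0.4715, 0.0713, 0.0389], [0.4879, 0.0848, 0.042]]
scene 65 [[0.4474, 0.0576, 0.0356], [0.47, 0.0693, 0.0387], [0.4827, 0.0822, 0.0423]]
wrist 1720 [[0.4565, 0.0443, 0.036], [0.4748, 0.0647, 0.0399], [0.4785, 0.0841, 0.0422]]
diff 2.304719298245614
```

The button is at its stop (about 12 N down). The finger feels about 2 N along -x from the tablet, whose front is at x ≈ 0.47 against the finger's face. Handing in.

```bash
python3 -c "
from rig import order;print(order.sign_off())"
```

```text
the job is handed in; nothing more can be done
None
```

I handed the job in with one finger holding the button fully down and the other holding the tablet on the landing against the spring; I saw nothing else disturbed, and no verdict came back.

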